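# Zero the grain mill's burrs, set it four clicks coarse and refit the hopper

### The job

The grain mill has just been cleaned and its hopper is still off. Turn the knurled collar clockwise (seen from above) until you feel the burrs just touch, without forcing them together, then back it off four clicks from touching. Then set the hopper gently back into the collar, neck down, fully home, and leave the other things on the worktop where they are.

Things in the scene. Friction and masses are not known exactly. Their poses are not given: they have to be found in the camera images.
- mill: grain mill, fixed: white body 122 x 116 x 64 mm with a small drawer in front (-x of its frame), a round aluminium head on top, 98 mm across and 99 mm high; behind the collar, on the head, a sprung click plunger reaches 107 mm above the worktop. Origin on the worktop under the collar's axis, z up. It carries the collar and the upper burr
- collar (a joint): turn of the collar (rad): grows anticlockwise seen from above (coarser, burrs part), falls clockwise (burrs close). 24 clicks a turn, 0.2618 rad each; at rest it lies in a notch, at a whole multiple of 0.2618. A click takes up to 0.25 N m. It does not rise or sink; one click moves the upper burr 0.5 mm. Starts near 1.57, 1.83 or 2.09. Let go under burr pressure, it springs back till they part
- collar_top (a point): centre of the collar's top face, on its vertical axis, 134 mm above the worktop. Collar: knurled dark steel ring 60 mm across, 34 mm high (100 to 134 mm above the worktop), bore 45 mm, with 24 lobes at its foot, 72 mm across and up to 107 mm above the worktop: grip it between 108 and 134 mm. A white line on it shows its turn against one tick a click on the head
- upper_burr: upper burr, steel ring 43 mm across deep in the collar's bore; it cannot turn, the collar screws it up and down. Origin: centre of its lower (grinding) face. Once it touches the lower burr, the torque on the collar rises by about 4 N m per rad on top of the clicks; 1.1 N m from the burrs alone (600 N between them) spoils them
- lower_burr: lower burr, steel disc 41 mm across, fixed on the mill's shaft under the upper burr; its height differs by up to 2 mm from one time to the next, so the collar's angle at touching lies anywhere from 0 to 1.1 rad and has to be felt. Origin: centre of its upper (grinding) face; the upper burr's origin above it is the gap
- hopper: loose dark grey plastic hopper, 84 mm high, 0.1 to 0.2 kg, standing neck down on the worktop: a cup 60 mm across (grip it there, 30 to 78 mm above its origin; its rim bead is 62 mm) over a shoulder, over a neck 42.4 mm across and 16 mm long, tapered over its last 6 mm to 35 mm. Origin at the centre of the neck's end face, z up
- hopper_shoulder (a point): centre of the hopper's shoulder, 16 mm above the hopper's origin: it lies on the collar's top face when the hopper is fully home
- sewing_tin: closed pale tin 70 x 114 x 37 mm, to leave alone; origin under its centre
- dosing_cup: white dosing cup 66 mm across, 50 mm high, to leave alone; origin under its centre
- tape_roll: black roll of tape 58 mm across, 19 mm high, lying flat, to leave alone; origin under its centre
- pen: blue pen 145 mm long, lying, to leave alone; origin under its centre

How it is judged:
By the outcome, as a careful person would: the job done as asked, in the order asked, and still so for the second after the job is handed in, with the robot touching nothing.
It also fails if it takes over 61 s, if anything falls off the work surface, if the arm or the gripper's body presses on something with over 40 N, if the wrist force passes 120 N, or if a joint passes its speed limit or range.

### The arm

A 6-joint arm with a two-finger parallel gripper is mounted at the origin on a cart in front of the work surface, level with it; the furniture and walls round the work are solid. World frame = base frame: x ahead of the robot, y to its left, z up, the work surface at z = 0. Lengths are in m, angles in rad, forces in N, time in s.
With the tool pointing down it reaches from about 0.375 to 0.9 m from the base axis. Payload 3.1 kg.
Tool frame: the origin (TCP) lies midway between the tips of the shut fingers; the grasp point (between the pads) lies 19 mm behind it (pinch_z is the distance from the TCP to the grasp point, in m); z points along the fingers, y is the line along which they close (so a half turn about z gives the same grasp; the last joint's range is limited). The gripper opens to 85 mm and grips with 20 to 120 N. Pads are 22 mm wide; open, the fingers measure 114 mm over their backs; the gripper's body (76 mm by 85 mm) begins 54 mm behind the grasp point. The pads swing forward as they close: fully open they stand 13 mm farther back than shut.
Start: joints at [-1.29, 0.527, 1.433, -0, 1.181, -0.178], TCP at [0.277, -0.56, 0.231] pointing down, gripper open.
Joint ranges: [-3.08, 3.08], [-0.75, 2.2], [0.22, 2.44], [-1.43, 4.57], [0, 2.65], [-2.85, 2.85]. Speed limits (rad/s): [2.79, 2.79, 3.14, 3.14, 3.14, 3.14].

### API

Orientations are given as a unit quaternion [x, y, z, w].
In Python, from station import sense, snapshot, camera_params, sign_off, pinch_z gives the robot as it stands. The module is installed in compiled form; this text tells all that it offers.
- The arm moves only by the shell command python3 -m handwheel 'ROWS' [FORCE]. ROWS is JSON, a list that holds one entry, the list of rows, each a list of 7 numbers: the turn, a rotation vector about the tool's x, y, z in degrees, then the shift along the tool's x, y, z in m, then the opening, from 0 (shut) to 1 (fully open). A call has 1 to 20 rows; each row shifts and turns the commanded pose from where the row before left it, along the tool's axes as they then stand; what a row does not reach is not made up. A row lasts 1/8 s, in which the tool goes at most 62.5 mm and 10.7 degrees, less where a joint would pass 70% of its speed; a pose out of reach is approached as far as the arm can. A call with a gripper value outside its range is refused whole. The fingers move at their own pace and stop on an object; FORCE is the grip in N (left out, the last holds). Time passes only in rows, so rows that do not move let the fingers close. It gives the time, the measured TCP pose, the force, the opening and the grip force at its end, in the units of the state.
- sense(): the state, without advancing time (a new reading comes with each control period).
- snapshot(name): name is "scene" or "top"; returns the picture (420x560x3 uint8, red, green, blue); there is no depth.
- camera_params(name): a dict with "fx", "fy", "cx", "cy" (pixels), "world_to_cam" (4x4, takes a point from world to camera coordinates). Camera axes: x right, y down, z forward; pixel columns grow to the right and rows downward; lengths in m; the calibration is good to about 2 mm. A picture is of the moment at which its call begins. camera_params takes no time and is no camera call.
- sign_off(): hands the job in; it is judged then, once.
The state is a dict: "t": time; "q": joint angles; "qd": joint speeds; "tau": joint torques, N m; "tcp_pos": TCP position; "tool_rot": TCP orientation; "force": force on the tool from outside, world axes, zero at the start; "ft_torque": the same for the moment, N m; "finger_gap": opening from 0.0 (shut) to 1.0 (fully open); "gripper_force": force on a finger pad.
Only numpy, scipy, OpenCV 4.12 (cv2) and the standard library are available. Lean on these libraries where they do the work, as an engineer would, in place of code of your own. Each camera call takes 0.05 s, during which the arm holds its last target. There are 200 camera calls.

## Working session

There is one attempt and no reset: what is moved stays moved. The work goes in short steps, Python scripts to look and compute and a shell command to move; the robot and the scene stay as the last step left them, time stands still between calls to the robot, and variables do not carry over. Pictures are saved under pics/ and viewed, at most 10 in all, crops included, and the job is handed in when it is done.

```bash
mkdir -p pics
python3 - <<'E'
from station import *
import cv2,numpy as np
np.set_printoptions(precision=4,suppress=True)
for n in("scene","top"):
    im=snapshot(n); cv2.imwrite(f"pics/{n}0.png",im[...,::-1])
    p=camera_params(n); print(n,p["fx"],p["fy"],p["cx"],p["cy"]);print(np.array(p["world_to_cam"]))
s=sense();print(s,pinch_z)
E
```

```text
scene 405.881154894224 405.881154894224 278.89805791931707 209.56632538614753
[[-0.6729 -0.7397 -0.0076  0.361 ]
 [-0.551   0.508  -0.6621  0.3563]
 [ 0.4936 -0.4413 -0.7494  0.9593]
 [ 0.      0.      0.      1.    ]]
top 447.95177224316353 447.95177224316353 276.6113165300661 206.15796360406384
[[-0.0069 -1.     -0.0028 -0.0113]
 [-0.9839  0.0073 -0.1788  0.5242]
 [ 0.1788  0.0015 -0.9839  1.2054]
 [ 0.      0.      0.      1.    ]]
{'t': 0.1, 'q': array([-1.2905,  0.5284,  1.4338, -0.    ,  1.1814, -0.1785]), 'qd': array([-0.0003, -0.0022, -0.0057,  0.0003, -0.0012,  0.0003]), 'tau': array([ -0.0008, -44.3305, -17.8586,  -0.0003,   0.0039,  -0.    ]), 'tcp_pos': array([ 0.2766, -0.5597,  0.2304]), 'tool_rot': array([ 0.9738,  0.2274, -0.0001, -0.001 ]), 'force': array([ 0.6327, -0.497 ,  0.0965]), 'ft_torque': array([-0.0032,  0.0033,  0.0462]), 'gripper_force': 0.0, 'finger_gap': 1.0027863627727471} 0.0187
```

View pics/scene0.png

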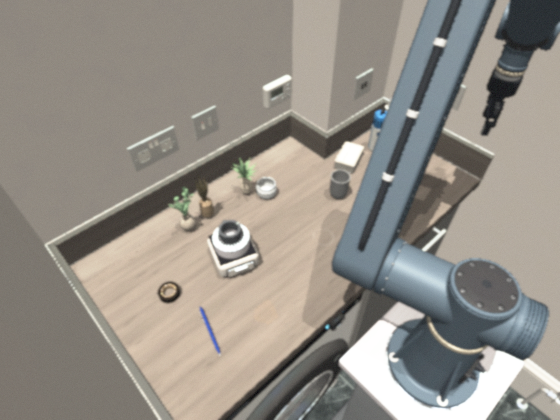

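View pics/top0.png

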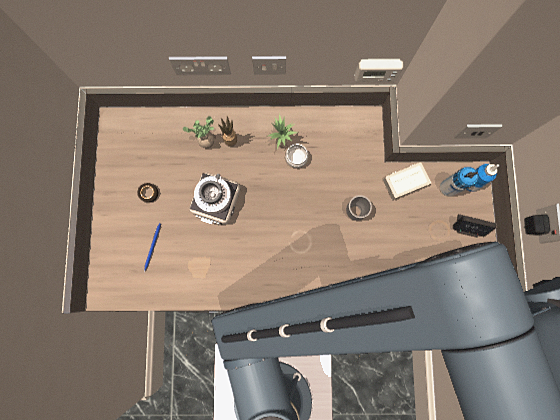

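The scene shows the mill with its dark collar at about (231,232), and the top view puts it at (213,193). The hopper is at (340,184) in the scene view and (360,208) in the top view. Next I'll enlarge both and mask the dark rims.

```bash
cat > h.py <<'E'
from station import *
import cv2,numpy as np
np.set_printoptions(precision=4,suppress=True)
def ray(n,u,v,z):
    p=camera_params(n);W=np.array(p["world_to_cam"]);R=W[:3,:3];c=-R.T@W[:3,3]
    d=R.T@np.array([(u-p["cx"])/p["fx"],(v-p["cy"])/p["fy"],1]); return c+d*(z-c[2])/d[2]
def proj(n,P):
    p=camera_params(n);W=np.array(p["world_to_cam"]);q=W[:3,:3]@np.array(P)+W[:3,3]
    return np.array([p["fx"]*q[0]/q[2]+p["cx"],p["fy"]*q[1]/q[2]+p["cy"]])
E
python3 - <<'E'
from h import *
a=cv2.imread("pics/top0.png");b=cv2.imread("pics/scene0.png")
def c(im,u,v,r=33): return cv2.resize(im[v-r:v+r,u-r:u+r],(396,297*1 if 0 else 396),interpolation=cv2.INTER_CUBIC)
g=np.vstack([np.hstack([c(a,213,193),c(a,360,208)]),np.hstack([c(b,231,240),c(b,340,184)])])
cv2.imwrite("pics/c1.png",cv2.resize(g,(600,600)))
for n,u,v,z in(("top",213,193,.134),("scene",231,230,.134),("top",360,206,.084),("scene",340,177,.084)): print(n,ray(n,u,v,z))
E
```

```text
top [0.5446 0.1508 0.134 ]
scene [0.54   0.1635 0.134 ]
top [ 0.5162 -0.2413  0.084 ]
scene [ 0.5124 -0.2338  0.084 ]
```

View pics/c1.png

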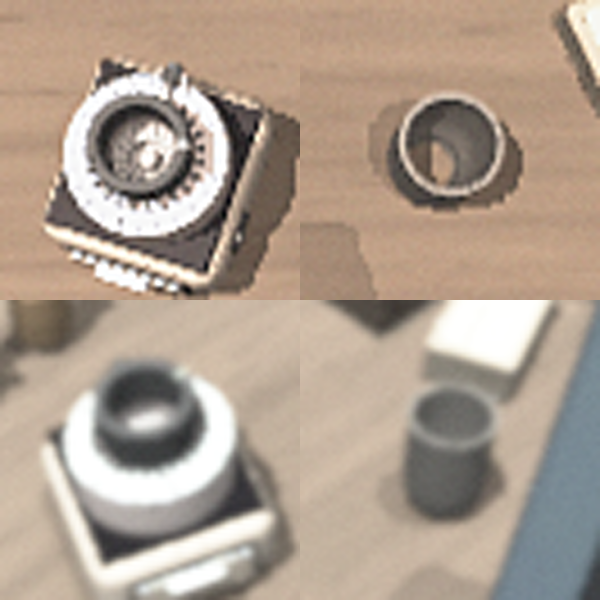

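The crops show the collar top centred near top(210.4,191.9) and scene(230.5,229), with its white line pointing to the image right. The hopper rim is at top(360.3,206.9) and scene(340.5,176.5). I'll work out positions and the first shift.

```bash
cat >> h.py <<'E'
from scipy.spatial.transform import Rotation as Ro
def tool(target):  # shift in tool axes from the present pose, plus tool-x yaw (deg)
    s=sense();R=Ro.from_quat(s["tool_rot"]);x=R.as_matrix()[:,0]
    return R.inv().apply(np.array(target)-s["tcp_pos"]),np.degrees(np.arctan2(x[1],x[0]))
def st():
    s=sense();m=Ro.from_quat(s["tool_rot"]).as_matrix()
    print("t%.2f"%s["t"],"tcp",s["tcp_pos"],"yaw %.2f"%np.degrees(np.arctan2(m[1,0],m[0,0])),"tilt",m[:2,2],"F",s["force"],"M",s["ft_torque"],"gap %.3f gf %.1f q6 %.2f"%(s["finger_gap"],s["gripper_force"],s["q"][5]))
E
python3 - <<'E'
from h import *
C=[ray("top",210.4,191.9,.134),ray("scene",230.5,229.2,.134)];H=[ray("top",360.3,206.9,.084),ray("scene",340.5,176.5,.084)]
print(C,H); c=np.mean(C,0);print(tool([c[0],c[1],.231]))
st()
E
```

```text
[array([0.5476, 0.1577, 0.134 ]), array([0.543 , 0.1628, 0.134 ])] [array([ 0.5137, -0.242 ,  0.084 ]), array([ 0.5129, -0.2366,  0.084 ])]
(array([ 0.5597, -0.5266,  0.0006]), np.float64(26.28524186267806))
t0.10 tcp [ 0.2766 -0.5597  0.2304] yaw 26.29 tilt [-0.0006  0.0018] F [ 0.6327 -0.497   0.0965] M [-0.0032  0.0033  0.0462] gap 1.003 gf 0.0 q6 -0.18
```

```bash
python3 -m handwheel '[[[0,0,0,0.04,-0.0376,0,1],[0,0,0,0.04,-0.0376,0,1],[0,0,0,0.04,-0.0376,0,1],[0,0,0,0.04,-0.0376,0,1],[0,0,0,0.04,-0.0376,0,1],[0,0,0,0.04,-0.0376,0,1],[0,0,0,0.04,-0.0376,0,1],[0,0,0,0.04,-0.0376,0,1],[0,0,0,0.04,-0.0376,0,1],[0,0,0,0.04,-0.0376,0,1],[0,0,0,0.04,-0.0376,0,1],[0,0,0,0.04,-0.0376,0,1],[0,0,0,0.04,-0.0376,0,1],[0,0,0,0.04,-0.0376,0,1]]]' 60
python3 -m handwheel '[[[0,0,-10,0,0,0,1],[0,0,-10,0,0,0,1],[0,0,-10,0,0,0,1],[0,0,-10,0,0,0,1],[0,0,-10,0,0,0,1],[0,0,-10,0,0,0,1],[0,0,-10,0,0,0,1],[0,0,-10,0,0,0,1],[0,0,-10,0,0,0,1],[0,0,-10,0,0,0,1],[0,0,-10,0,0,0,1],[0,0,-10,0,0,0,1],[0,0,-10,0,0,0,1],[0,0,-10,0,0,0,1],[0,0,0,0,0,0,1],[0,0,0,0,0,0,1]]]'
python3 - <<'E'
from h import *
st();print(tool([.5453,.1602,.18]))
a=snapshot("top");b=snapshot("scene")
r=40
g=np.hstack([cv2.resize(i[v-r:v+r,u-r:u+r],(400,400),interpolation=cv2.INTER_CUBIC) for i,u,v in((a,210,192),(b,230,225))])
cv2.imwrite("pics/c2.png",g[...,::-1])
E
```

```text
t: 1.85
tcp_pos: [0.546, 0.1614, 0.231]
tool_rot: [0.974, 0.228, -0.0, 0.0]
force: [1.0, -0.3, 0.2]
finger_gap: 0.997
gripper_force: 0.0
t: 3.85
tcp_pos: [0.5456, 0.1596, 0.2311]
tool_rot: [0.121, 0.993, -0.0, -0.0]
force: [0.8, 0.8, 0.3]
finger_gap: 0.998
gripper_force: 0.0
t3.85 tcp [0.5456 0.1596 0.2311] yaw 166.15 tilt [-0.0005 -0.    ] F [0.7743 0.8113 0.3211] M [ 0.0477 -0.0012  0.0295] gap 0.998 gf 0.0 q6 -1.24
(array([0.0004, 0.0005, 0.0511]), np.float64(166.14668257482504))
```

View pics/c2.png

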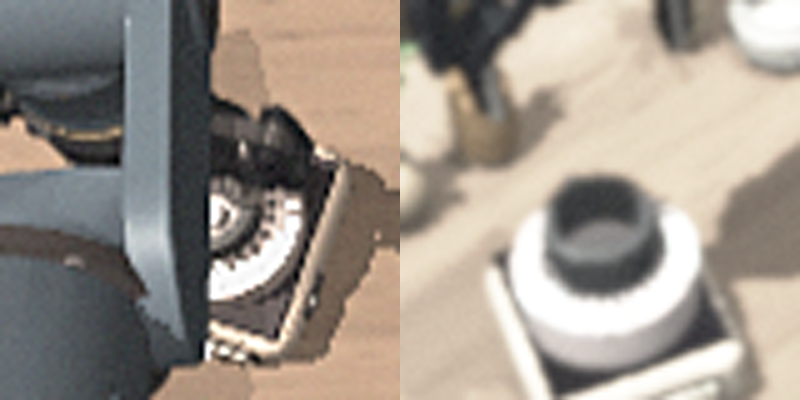

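The top view is blocked by the arm. In the scene view the collar is clear at its known place. Descending next, then closing.

```bash
python3 -m handwheel '[[[0,0,0,0,0,0.04,1],[0,0,0,0,0,0.04,1],[0,0,0,0,0,0.03,1],[0,0,0,0,0,0.016,1],[0,0,0,0,0,0,1]]]' 60; python3 -c "from h import *;st()"
python3 -m handwheel '[[[0,0,0,0,0,0,0.75],[0,0,0,0,0,0,0.6],[0,0,0,0,0,0,0.5],[0,0,0,0,0,0,0.5],[0,0,0,0,0,0,0.5]]]' 30; python3 -c "from h import *;st()"
```

```text
t: 4.58
tcp_pos: [0.5453, 0.1596, 0.1045]
tool_rot: [0.12, 0.993, -0.0, -0.001]
force: [-0.2, -0.6, 0.4]
finger_gap: 0.998
gripper_force: 0.0
t4.58 tcp [0.5453 0.1596 0.1045] yaw 166.26 tilt [-0.002  -0.0002] F [-0.2112 -0.6057  0.3647] M [-0.0225  0.0012 -0.0218] gap 0.998 gf 0.0 q6 -1.24
t: 5.2
tcp_pos: [0.5477, 0.1618, 0.1076]
tool_rot: [0.12, 0.993, 0.002, 0.003]
force: [-1.2, 6.3, 2.4]
finger_gap: 0.695
gripper_force: 32.3
t5.20 tcp [0.5477 0.1618 0.1076] yaw 166.24 tilt [0.0058 0.0037] F [-1.1647  6.327   2.41  ] M [ 1.1652 -0.0993  0.1466] gap 0.695 gf 32.3 q6 -1.24
```

```bash
python3 -m handwheel '[[[0,0,0,0,0,0,0.5],[0,0,0,0,0,0,0.5],[0,0,0,0,0,0,0.5]]]' 30 >/dev/null; python3 -c "from h import *;st()"
```

```text
t5.58 tcp [0.5477 0.1618 0.1076] yaw 166.24 tilt [0.0058 0.0037] F [-0.4116  7.0537  2.3688] M [ 1.168  -0.0563  0.1209] gap 0.695 gf 32.3 q6 -1.24
```

```bash
python3 -m handwheel '[[[0,0,0,0,0.003,0,0.5],[0,0,0,0,0,0,0.5],[0,0,0,0,0,0,0.5]]]' 30 >/dev/null; python3 -c "from h import *;st()"; python3 -m handwheel '[[[0,0,4,0,0,0,0.5],[0,0,4,0,0,0,0.5],[0,0,0,0,0,0,0.5]]]' 60 >/dev/null; python3 -c "from h import *;st()"
```

```text
t5.95 tcp [0.5477 0.1619 0.1075] yaw 166.31 tilt [ 0.0035 -0.0008] F [-1.8281 -3.4624  7.1487] M [-0.0062  0.0963  0.1388] gap 0.692 gf 32.6 q6 -1.24
t6.33 tcp [0.5478 0.1623 0.1078] yaw 158.22 tilt [0.004  0.0001] F [-2.4791 -1.6518  8.2687] M [ 0.14    0.0671 -0.1052] gap 0.687 gf 62.2 q6 -1.10
```

```bash
python3 -m handwheel '[[[0,0,0,0,0,0,0.8],[0,0,0,0,0,-0.003,0.8],[0,0,0,0,0,0,0.8]]]' 60 >/dev/null; python3 -c "from h import *;st()"; python3 -m handwheel '[[[0,0,0,0,0,0,0.5],[0,0,0,0,0,0,0.5],[0,0,0,0,0,0,0.5]]]' 60 >/dev/null; python3 -c "from h import *;st()"
```

```text
t6.70 tcp [0.5467 0.1626 0.1086] yaw 158.30 tilt [ 0.0006 -0.    ] F [ 0.1732  0.3666 -1.753 ] M [ 0.0129 -0.0165 -0.0073] gap 0.800 gf 0.0 q6 -1.10
t7.08 tcp [0.5466 0.1627 0.1091] yaw 158.29 tilt [0.0006 0.0002] F [-0.9725 -0.4751  5.599 ] M [ 0.0282  0.174  -0.0447] gap 0.681 gf 63.3 q6 -1.10
```

```bash
for i in 1; do python3 -m handwheel '[[[0,0,4,0,0,0,0.5],[0,0,0,0,0,0,0.5]]]' 60 >/dev/null; python3 -c "from h import *;st()"; python3 -m handwheel '[[[0,0,4,0,0,0,0.5],[0,0,0,0,0,0,0.5]]]' 60 >/dev/null; python3 -c "from h import *;st()";  python3 -m handwheel '[[[0,0,4,0,0,0,0.5],[0,0,0,0,0,0,0.5]]]' 60 >/dev/null; python3 -c "from h import *;st()"; done
```

```text
t7.33 tcp [0.5467 0.163  0.1091] yaw 154.22 tilt [0.0008 0.0007] F [-0.6673  0.908   4.8402] M [ 0.0851  0.1346 -0.167 ] gap 0.680 gf 63.1 q6 -1.03
t7.58 tcp [0.5469 0.1632 0.1091] yaw 150.28 tilt [0.0012 0.0009] F [-1.0809  2.411   5.7562] M [0.2326 0.1121 0.0723] gap 0.683 gf 63.4 q6 -0.96
t7.83 tcp [0.547  0.1635 0.1091] yaw 146.30 tilt [0.0016 0.0014] F [-0.2216  2.369   5.7053] M [0.5086 0.0835 0.016 ] gap 0.686 gf 63.3 q6 -0.89
```

```bash
cat > chk.py <<'E'
from h import *
import sys
st(); sys.exit(sense()["ft_torque"][2]>0.3)
E
python3 -m handwheel '[[[0,0,3,0,0.0005,0,0.5],[0,0,0,0,0,0,0.5]]]' 60 >/dev/null; python3 chk.py && python3 -m handwheel '[[[0,0,3,0,0.0005,0,0.5],[0,0,0,0,0,0,0.5]]]' >/dev/null; python3 chk.py && python3 -m handwheel '[[[0,0,3,0,0,0,0.5],[0,0,0,0,0,0,0.5]]]' >/dev/null; python3 chk.py && python3 -m handwheel '[[[0,0,3,0,0,0,0.5],[0,0,0,0,0,0,0.5]]]' >/dev/null; python3 chk.py
```

```text
t8.07 tcp [0.5472 0.1637 0.1091] yaw 143.30 tilt [0.0012 0.0011] F [-1.8565  1.9616  6.0936] M [ 0.3001  0.1372 -0.0096] gap 0.683 gf 63.3 q6 -0.84
t8.07 tcp [0.5472 0.1637 0.1091] yaw 143.30 tilt [0.0012 0.0011] F [-1.8565  1.9616  6.0936] M [ 0.3001  0.1372 -0.0096] gap 0.683 gf 63.3 q6 -0.84
t8.07 tcp [0.5472 0.1637 0.1091] yaw 143.30 tilt [0.0012 0.0011] F [-1.8565  1.9616  6.0936] M [ 0.3001  0.1372 -0.0096] gap 0.683 gf 63.3 q6 -0.84
t8.07 tcp [0.5472 0.1637 0.1091] yaw 143.30 tilt [0.0012 0.0011] F [-1.8565  1.9616  6.0936] M [ 0.3001  0.1372 -0.0096] gap 0.683 gf 63.3 q6 -0.84False
False
False
False
```

```bash
sed -i 's/sys.exit(\(.*\))$/sys.exit(int(\1))/' chk.py
python3 -m handwheel '[[[0,0,3,0,0.0005,0,0.5],[0,0,0,0,0,0,0.5]]]' 60 >/dev/null && python3 chk.py && python3 -m handwheel '[[[0,0,3,0,0,0,0.5],[0,0,0,0,0,0,0.5]]]' >/dev/null && python3 chk.py && python3 -m handwheel '[[[0,0,3,0,0,0,0.5],[0,0,0,0,0,0,0.5]]]' >/dev/null && python3 chk.py && python3 -m handwheel '[[[0,0,3,0,0,0,0.5],[0,0,0,0,0,0,0.5]]]' >/dev/null && python3 chk.py
```

```text
t8.32 tcp [0.5473 0.1639 0.1091] yaw 140.28 tilt [0.0008 0.0008] F [-1.4666  1.0506  6.375 ] M [ 0.2139  0.1526 -0.1192] gap 0.679 gf 63.2 q6 -0.78
t8.57 tcp [0.5475 0.164  0.1091] yaw 137.28 tilt [0.0012 0.0011] F [-0.4886  1.604   5.4496] M [ 0.27   0.17  -0.157] gap 0.682 gf 63.2 q6 -0.73
t8.82 tcp [0.5476 0.1642 0.1091] yaw 134.32 tilt [0.0016 0.0012] F [-0.41    2.1432  5.69  ] M [0.4127 0.1219 0.0316] gap 0.688 gf 63.4 q6 -0.68
t9.07 tcp [0.5478 0.1643 0.1091] yaw 131.30 tilt [0.002  0.0015] F [-0.7589  2.6697  5.9274] M [0.4522 0.1128 0.0081] gap 0.685 gf 63.3 q6 -0.63
```

```bash
python3 -m handwheel '[[[0,0,3,0,0.0005,0,0.5],[0,0,0,0,0,0,0.5]]]' 60 >/dev/null && python3 chk.py && python3 -m handwheel '[[[0,0,3,0,0.0005,0,0.5],[0,0,0,0,0,0,0.5]]]' >/dev/null && python3 chk.py && python3 -m handwheel '[[[0,0,3,0,0,0,0.5],[0,0,0,0,0,0,0.5]]]' >/dev/null && python3 chk.py && python3 -m handwheel '[[[0,0,3,0,0,0,0.5],[0,0,0,0,0,0,0.5]]]' >/dev/null && python3 chk.py && python3 -m handwheel '[[[0,0,3,0,0,0,0.5],[0,0,0,0,0,0,0.5]]]' >/dev/null && python3 chk.py
```

```text
t9.32 tcp [0.548  0.1645 0.1091] yaw 128.29 tilt [0.0015 0.0012] F [-0.336   2.4189  5.6151] M [ 0.3458  0.0874 -0.0912] gap 0.683 gf 63.2 q6 -0.57
t9.57 tcp [0.5482 0.1646 0.1091] yaw 125.28 tilt [0.001 0.001] F [-0.8124  1.5305  6.4917] M [ 0.2838  0.1488 -0.1242] gap 0.680 gf 63.2 q6 -0.52
t9.82 tcp [0.5484 0.1647 0.1091] yaw 122.27 tilt [0.0015 0.0013] F [-0.2831  2.2683  6.6612] M [ 0.309   0.1135 -0.1622] gap 0.682 gf 63.1 q6 -0.47
t10.07 tcp [0.5486 0.1649 0.1091] yaw 119.32 tilt [0.0019 0.0013] F [-0.3519  3.1182  5.426 ] M [0.4418 0.0931 0.0614] gap 0.679 gf 63.4 q6 -0.42
t10.32 tcp [0.5488 0.1649 0.1091] yaw 116.32 tilt [0.0023 0.0015] F [-0.024   4.4962  5.3223] M [0.5324 0.0488 0.0008] gap 0.682 gf 63.3 q6 -0.36
```

```bash
python3 -m handwheel '[[[0,0,3,0,0.0005,0,0.5],[0,0,0,0,0,0,0.5]]]' 60 >/dev/null && python3 chk.py && python3 -m handwheel '[[[0,0,3,0,0.0005,0,0.5],[0,0,0,0,0,0,0.5]]]' >/dev/null && python3 chk.py && python3 -m handwheel '[[[0,0,3,0,0,0,0.5],[0,0,0,0,0,0,0.5]]]' >/dev/null && python3 chk.py && python3 -m handwheel '[[[0,0,3,0,0,0,0.5],[0,0,0,0,0,0,0.5]]]' >/dev/null && python3 chk.py && python3 -m handwheel '[[[0,0,3,0,0,0,0.5],[0,0,0,0,0,0,0.5]]]' >/dev/null && python3 chk.py
```

```text
t10.57 tcp [0.549  0.1651 0.1091] yaw 113.31 tilt [0.0018 0.0014] F [-0.4237  2.7585  6.7987] M [ 0.4842  0.1037 -0.0685] gap 0.681 gf 63.3 q6 -0.31
t10.82 tcp [0.5492 0.1652 0.1091] yaw 110.30 tilt [0.0013 0.0013] F [-0.7607  1.9919  5.4002] M [ 0.3757  0.1635 -0.1718] gap 0.685 gf 63.2 q6 -0.26
t11.07 tcp [0.5494 0.1652 0.1091] yaw 107.29 tilt [0.0017 0.0015] F [-0.299   2.6862  5.6045] M [ 0.4443  0.0794 -0.1659] gap 0.682 gf 63.2 q6 -0.21
t11.32 tcp [0.5496 0.1653 0.1091] yaw 104.34 tilt [0.0022 0.0014] F [-0.8004  3.8609  5.4624] M [0.5521 0.0777 0.0329] gap 0.683 gf 63.4 q6 -0.15
t11.57 tcp [0.5498 0.1653 0.1091] yaw 101.33 tilt [0.0027 0.0016] F [0.3548 3.0071 5.597 ] M [ 0.5866 -0.0181  0.0015] gap 0.677 gf 63.3 q6 -0.10
```

```bash
python3 -m handwheel '[[[0,0,3,0,0.0005,0,0.5],[0,0,0,0,0,0,0.5]]]' 60 >/dev/null && python3 chk.py && python3 -m handwheel '[[[0,0,3,0,0.0005,0,0.5],[0,0,0,0,0,0,0.5]]]' >/dev/null && python3 chk.py && python3 -m handwheel '[[[0,0,3,0,0,0,0.5],[0,0,0,0,0,0,0.5]]]' >/dev/null && python3 chk.py && python3 -m handwheel '[[[0,0,3,0,0,0,0.5],[0,0,0,0,0,0,0.5]]]' >/dev/null && python3 chk.py && python3 -m handwheel '[[[0,0,3,0,0,0,0.5],[0,0,0,0,0,0,0.5]]]' >/dev/null && python3 chk.py
```

```text
t11.82 tcp [0.5501 0.1654 0.1091] yaw 98.36 tilt [0.0021 0.0013] F [0.7137 3.0062 5.8513] M [0.5354 0.0489 0.0496] gap 0.682 gf 63.5 q6 -0.05
t12.07 tcp [0.5503 0.1654 0.1091] yaw 95.41 tilt [0.0017 0.001 ] F [-0.8001  3.4967  5.6507] M [0.5127 0.1142 0.2682] gap 0.683 gf 63.7 q6 0.00
t12.32 tcp [0.5506 0.1654 0.1091] yaw 92.46 tilt [0.0023 0.0008] F [0.037  3.2422 6.1196] M [0.5639 0.0532 0.4212] gap 0.681 gf 63.9 q6 0.05
```

```bash
H="python3 -m handwheel"; python3 -m handwheel '[[[0,0,-2,0,0,0,0.5],[0,0,0,0,0,0,0.5]]]' 60 >/dev/null; python3 chk.py; python3 -m handwheel '[[[0,0,-2,0,0,0,0.5],[0,0,0,0,0,0,0.5]]]' >/dev/null; python3 chk.py; python3 -m handwheel '[[[0,0,-2,0,0,0,0.5],[0,0,0,0,0,0,0.5]]]' >/dev/null; python3 chk.py; python3 -m handwheel '[[[0,0,-2,0,0,0,0.5],[0,0,0,0,0,0,0.5]]]' >/dev/null; python3 chk.py; python3 -m handwheel '[[[0,0,-2,0,0,0,0.5],[0,0,0,0,0,0,0.5]]]' >/dev/null; python3 chk.py; python3 -m handwheel '[[[0,0,-2,0,0,0,0.5],[0,0,0,0,0,0,0.5]]]' >/dev/null; python3 chk.py; python3 -m handwheel '[[[0,0,-2,0,0,0,0.5],[0,0,0,0,0,0,0.5]]]' >/dev/null; python3 chk.py
```

```text
t12.57 tcp [0.5504 0.1654 0.1091] yaw 94.48 tilt [0.0019 0.0009] F [-0.0193  3.902   6.1699] M [0.527  0.0862 0.4094] gap 0.681 gf 63.9 q6 0.02
t12.82 tcp [0.5503 0.1654 0.1091] yaw 96.45 tilt [0.0016 0.001 ] F [-0.5216  3.1007  6.4339] M [0.589  0.0555 0.2717] gap 0.683 gf 63.8 q6 -0.02
t13.07 tcp [0.5501 0.1654 0.1091] yaw 98.41 tilt [0.0012 0.0011] F [-0.7557  3.3306  6.87  ] M [0.4926 0.0695 0.1725] gap 0.681 gf 63.7 q6 -0.05
t13.32 tcp [0.5499 0.1654 0.1091] yaw 100.38 tilt [0.0009 0.0011] F [-1.2042  4.0828  6.8275] M [0.4506 0.1284 0.0469] gap 0.683 gf 63.5 q6 -0.09
t13.57 tcp [0.5498 0.1653 0.1091] yaw 102.39 tilt [0.0006 0.0011] F [-1.5892  3.1358  6.6239] M [0.4733 0.1756 0.0786] gap 0.679 gf 63.6 q6 -0.12
t13.82 tcp [0.5497 0.1653 0.1091] yaw 104.40 tilt [0.0004 0.001 ] F [-2.1528  4.1168  6.3895] M [0.5092 0.1843 0.1395] gap 0.681 gf 63.7 q6 -0.16
t14.07 tcp [0.5495 0.1653 0.1091] yaw 106.41 tilt [-0.      0.0009] F [-1.8732  3.5875  6.9386] M [0.4787 0.2227 0.1737] gap 0.681 gf 63.7 q6 -0.19
```

```bash
python3 -m handwheel '[[[0,0,-2,0,0,0,0.5],[0,0,0,0,0,0,0.5]]]' 60 >/dev/null; python3 chk.py; python3 -m handwheel '[[[0,0,-2,0,0,0,0.5],[0,0,0,0,0,0,0.5]]]' >/dev/null; python3 chk.py; python3 -m handwheel '[[[0,0,-2,0,0,0,0.5],[0,0,0,0,0,0,0.5]]]' >/dev/null; python3 chk.py; python3 -m handwheel '[[[0,0,-2,0,0,0,0.5],[0,0,0,0,0,0,0.5]]]' >/dev/null; python3 chk.py; python3 -m handwheel '[[[0,0,-2,0,0,0,0.5],[0,0,0,0,0,0,0.5]]]' >/dev/null; python3 chk.py; python3 -m handwheel '[[[0,0,-2,0,0,0,0.5],[0,0,0,0,0,0,0.5]]]' >/dev/null; python3 chk.py; python3 -m handwheel '[[[0,0,-2,0,0,0,0.5],[0,0,0,0,0,0,0.5]]]' >/dev/null; python3 chk.py
```

```text
t14.32 tcp [0.5493 0.1652 0.1091] yaw 108.35 tilt [-0.0004  0.001 ] F [-2.6079  3.5353  7.8841] M [ 0.4525  0.2294 -0.1018] gap 0.684 gf 63.4 q6 -0.22
t14.57 tcp [0.5492 0.1652 0.1091] yaw 110.36 tilt [-0.0006  0.0009] F [-1.9357  2.8972  7.8284] M [ 0.389   0.2286 -0.0291] gap 0.683 gf 63.5 q6 -0.26
t14.82 tcp [0.549  0.1651 0.1091] yaw 112.37 tilt [-0.0009  0.0008] F [-2.1174  2.1616  7.9034] M [0.4025 0.2712 0.0337] gap 0.679 gf 63.6 q6 -0.29
t15.07 tcp [0.5489 0.1651 0.109 ] yaw 114.38 tilt [-0.0012  0.0006] F [-3.5227  2.5963  8.3663] M [0.4386 0.2848 0.108 ] gap 0.682 gf 63.7 q6 -0.33
t15.32 tcp [0.5488 0.165  0.1091] yaw 116.40 tilt [-0.0015  0.0005] F [-3.2804  1.6897  7.8925] M [0.3679 0.3505 0.0738] gap 0.684 gf 63.7 q6 -0.36
t15.57 tcp [0.5487 0.1649 0.1091] yaw 118.41 tilt [-0.0017  0.0003] F [-3.5446  2.6059  8.8046] M [0.3805 0.3774 0.1062] gap 0.686 gf 63.8 q6 -0.40
t15.82 tcp [0.5485 0.1649 0.1091] yaw 120.42 tilt [-0.002   0.0001] F [-3.9642  1.6783  8.02  ] M [0.3384 0.3352 0.1493] gap 0.682 gf 63.9 q6 -0.43
```

The burrs touch at tool yaw about 100 to 100.7, and the nearest notch just above that is about 106.6. Four clicks from that notch is yaw about 166.5, so I'll turn back to there.

```bash
python3 -m handwheel '[[[0,0,-6,0,0,0,0.5],[0,0,-6,0,0,0,0.5],[0,0,-6,0,0,0,0.5],[0,0,-6,0,0,0,0.5],[0,0,-6,0,0,0,0.5],[0,0,-6,0,0,0,0.5],[0,0,-6,0,0,0,0.5],[0,0,-2,0,0,0,0.5],[0,0,0,0,0,0,0.5]]]' >/dev/null; python3 chk.py; python3 -m handwheel '[[[0,0,-1,0,0,0,0.5],[0,0,0,0,0,0,0.5]]]' >/dev/null; python3 chk.py; python3 -m handwheel '[[[0,0,-1,0,0,0,0.5],[0,0,0,0,0,0,0.5]]]' >/dev/null; python3 chk.py;python3 -m handwheel '[[[0,0,-0.7,0,0,0,0.5],[0,0,0,0,0,0,0.5]]]' >/dev/null; python3 chk.py
```

```text
t16.95 tcp [0.5464 0.1624 0.109 ] yaw 164.46 tilt [-0.0071 -0.0038] F [-7.4942 -6.5567 13.414 ] M [-0.5677  0.8804  0.1162] gap 0.686 gf 64.2 q6 -1.20
t17.20 tcp [0.5465 0.1623 0.109 ] yaw 165.45 tilt [-0.0071 -0.0039] F [-6.4935 -7.2785 13.7942] M [-0.6042  0.9119  0.1535] gap 0.680 gf 64.2 q6 -1.22
t17.45 tcp [0.5464 0.1623 0.109 ] yaw 166.46 tilt [-0.0071 -0.0041] F [-7.9292 -8.0096 12.8816] M [-0.6314  0.8829  0.114 ] gap 0.683 gf 64.2 q6 -1.24
t17.70 tcp [0.5464 0.1622 0.109 ] yaw 167.10 tilt [-0.0072 -0.004 ] F [-7.3875 -8.5277 12.864 ] M [-0.7748  0.9381 -0.0873] gap 0.684 gf 64.0 q6 -1.25
```

```bash
python3 -m handwheel '[[[0,0,0,0,0,0,1],[0,0,0,0,0,0,1],[0,0,0,0,0,0,1],[0,0,0,0,0,-0.03,1],[0,0,0,0,0,-0.05,1],[0,0,0,0,0,-0.05,1],[0,0,0,0,0,0,1]]]' >/dev/null; python3 -c "
from h import *
st();print(tool([.5143,-.238,.2]))"
```

```text
t18.57 tcp [0.5528 0.1652 0.2427] yaw 167.03 tilt [0.0103 0.001 ] F [-0.0287 -0.6997 -1.1708] M [ 0.0108 -0.0416  0.0175] gap 1.002 gf 0.0 q6 -1.25
(array([-0.0525, -0.4017,  0.0419]), np.float64(167.02890627810888))
```

```bash
python3 -m handwheel '[[[0,0,0,-0.0066,-0.0502,0.004,1],[0,0,0,-0.0066,-0.0502,0.004,1],[0,0,0,-0.0066,-0.0502,0.004,1],[0,0,0,-0.0066,-0.0502,0.004,1],[0,0,0,-0.0066,-0.0502,0.004,1],[0,0,0,-0.0066,-0.0502,0.004,1],[0,0,0,-0.0066,-0.0502,0.004,1],[0,0,0,-0.0066,-0.0502,0.004,1],[0,0,0,0,0,0,1],[0,0,0,0,0,0,1]]]' >/dev/null
python3 - <<'E'
from h import *
st();print(tool([.5143,-.238,.036]))
a=snapshot("top");cv2.imwrite("pics/top3.png",a[...,::-1]);o=cv2.imread("pics/top0.png")[...,::-1];r=28
g=np.hstack([cv2.resize(i[v-r:v+r,u-r:u+r],(400,400),interpolation=cv2.INTER_CUBIC) for i,u,v in((o,211,192),(a,211,192))])
cv2.imwrite("pics/c3.png",g[...,::-1])
E
```

```text
t19.82 tcp [ 0.51   -0.2378  0.2051] yaw 166.96 tilt [-0.0022  0.0022] F [ 0.3052 -0.1657 -0.0507] M [ 0.0363  0.0474 -0.0515] gap 1.002 gf 0.0 q6 -1.98
(array([-0.0047,  0.0005,  0.169 ]), np.float64(166.95886708663616))
```

View pics/c3.png

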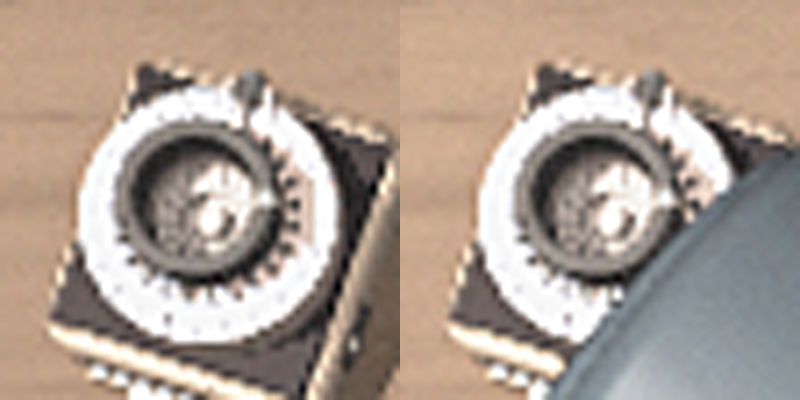

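The line sits at (265,197) before and (267,197) now, so the collar rests in a notch four clicks back from the parting notch. Going down over the hopper now.

```bash
python3 -m handwheel '[[[0,0,0,-0.0047,0.0005,0.05,1],[0,0,0,0,0,0.05,1],[0,0,0,0,0,0,1],[0,0,0,0,0,0.02,1],[0,0,0,0,0,0.01,1]]]' >/dev/null; python3 -c "from h import *;st();print(tool([.5143,-.238,.036]))
s=snapshot('scene');cv2.imwrite('pics/s4.png',cv2.resize(s[130:230,280:400],(600,500),interpolation=cv2.INTER_CUBIC)[...,::-1])"
```

```text
t20.50 tcp [ 0.5163 -0.2387  0.0775] yaw 167.07 tilt [ 0.0015 -0.001 ] F [ 0.1908 -0.4261 -0.1889] M [ 0.031  -0.0187  0.0231] gap 0.997 gf 0.0 q6 -1.97
(array([0.0022, 0.0003, 0.0415]), np.float64(167.0668086351607))
```

View pics/s4.png

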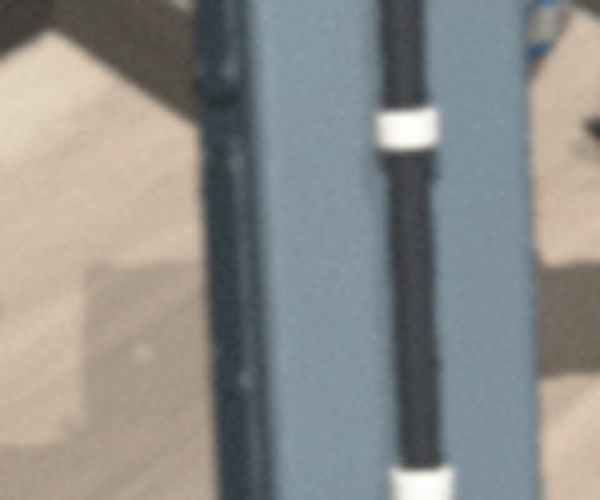

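The scene view is blocked by the forearm. I'll go down by feel in short rows and close with 20 N.

```bash
cat > chf.py <<'E'
from h import *
import sys
st(); f=sense()["force"]; sys.exit(int(np.linalg.norm(f)>6))
E
python3 -m handwheel '[[[0,0,0,0.001,0,0.01,1]]]' >/dev/null; python3 chf.py && python3 -m handwheel '[[[0,0,0,0,0,0.01,1],[0,0,0,0,0,0.01,1],[0,0,0,0,0,0.01,1],[0,0,0,0,0,0,1]]]' >/dev/null && python3 chf.py && python3 -m handwheel '[[[0,0,0,0,0,0,0.5],[0,0,0,0,0,0,0.5],[0,0,0,0,0,0,0.5],[0,0,0,0,0,0,0.5],[0,0,0,0,0,0,0.5]]]' 20 >/dev/null && python3 chf.py
```

```text
t20.68 tcp [ 0.5157 -0.2394  0.0677] yaw 167.02 tilt [ 0.0029 -0.0021] F [ 0.3249  0.1671 -0.0418] M [ 0.0122 -0.0166  0.0171] gap 1.000 gf 0.0 q6 -1.98
t21.18 tcp [ 0.5138 -0.2386  0.0352] yaw 166.98 tilt [-0.0018  0.0013] F [0.7716 0.3029 0.129 ] M [ 0.0225 -0.0007  0.0172] gap 0.999 gf 0.0 q6 -1.98
t21.80 tcp [ 0.5147 -0.2392  0.0367] yaw 166.99 tilt [ 0.0006 -0.0005] F [-0.1144  0.0646  2.5671] M [-0.0049  0.023   0.008 ] gap 0.692 gf 22.0 q6 -1.98
```

```bash
python3 -m handwheel '[[[0,0,0,0,0,0,1],[0,0,0,0,0,0,1],[0,0,10,0,0,0,1],[0,0,10,0,0,0,1],[0,0,10,0,0,0,1],[0,0,10,0,0,0,1],[0,0,10,0,0,0,1],[0,0,10,0,0,0,1],[0,0,10,0,0,0,1],[0,0,10,0,0,0,1],[0,0,10,0,0,0,1],[0,0,0,0,0,0,1],[0,0,0,0,0,0,1]]]' >/dev/null; python3 chf.py && python3 -m handwheel '[[[0,0,0,0,0,0,0.5],[0,0,0,0,0,0,0.5],[0,0,0,0,0,0,0.5],[0,0,0,0,0,0,0.5],[0,0,0,0,0,0,0.5],[0,0,0,0,0,0,0.5]]]' 40 >/dev/null && python3 chf.py
```

```text
t23.43 tcp [ 0.5144 -0.2389  0.0362] yaw 77.13 tilt [-0.0001  0.0001] F [ 0.0664 -0.4623  0.1798] M [ 0.0104 -0.0361 -0.0323] gap 1.000 gf 0.0 q6 -0.41
t24.18 tcp [ 0.5148 -0.2391  0.0367] yaw 77.00 tilt [ 0.0007 -0.0005] F [-0.3372  0.2275  5.925 ] M [ 0.0594  0.0226 -0.0068] gap 0.701 gf 42.5 q6 -0.40
```

```bash
python3 -m handwheel '[[[0,0,0,0,0,-0.02,0.5],[0,0,0,0,0,-0.05,0.5],[0,0,0,0,0,-0.06,0.5],[0,0,0,0,0,-0.05,0.5],[0,0,0,0,0,0,0.5],[0,0,0,0.04,-0.0055,0,0.5],[0,0,0,0.05,-0.007,0,0.5],[0,0,0,0.05,-0.007,0,0.5],[0,0,0,0.05,-0.007,0,0.5],[0,0,0,0.05,-0.007,0,0.5],[0,0,0,0.05,-0.007,0,0.5],[0,0,0,0.05,-0.007,0,0.5],[0,0,0,0.04,-0.0055,0,0.5],[0,0,0,0.018,-0.0022,0,0.5],[0,0,0,0,0,0,0.5],[0,0,0,0,0,0,0.5],[0,0,0,0,0,0,0.5]]]' >/dev/null
python3 - <<'E'
from h import *
st();print(tool([.5506,.1611,.18]))
r=45
g=np.hstack([cv2.resize(i[v-r:v+r,u-r:u+r],(400,400),interpolation=cv2.INTER_CUBIC) for i,u,v in((snapshot("top"),211,185),(snapshot("scene"),230,205))])
cv2.imwrite("pics/c5.png",g[...,::-1])
E
```

```text
t26.30 tcp [0.5503 0.1598 0.2161] yaw 76.87 tilt [-0.0006 -0.0004] F [ 0.754   0.1869 -1.5734] M [-0.0199  0.0377 -0.0264] gap 0.698 gf 43.9 q6 0.32
(array([0.0014, 0.0001, 0.0361]), np.float64(76.87327902656484))
```

View pics/c5.png

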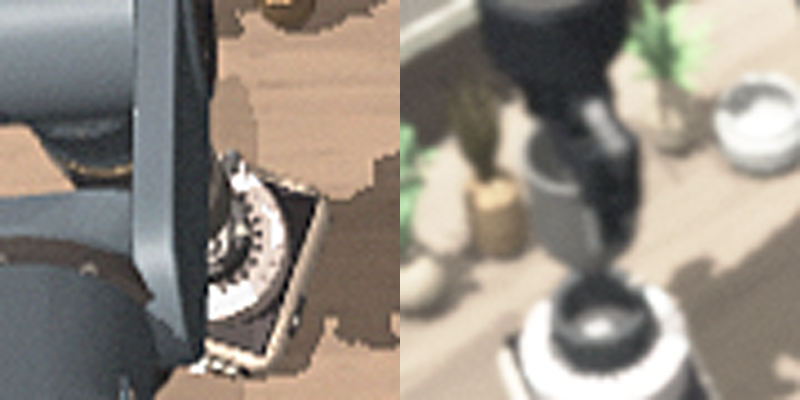

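The scene view shows the hopper held upright, with its neck just above the collar bore near (600,300). Lowering in guarded steps.

```bash
python3 -m handwheel '[[[0,0,0,0.0013,0,0.02,0.5],[0,0,0,0,0,0.015,0.5],[0,0,0,0,0,0.008,0.5],[0,0,0,0,0,0,0.5]]]' >/dev/null; python3 chf.py && python3 -m handwheel '[[[0,0,0,0,0,0.003,0.5],[0,0,0,0,0,0.003,0.5],[0,0,0,0,0,0,0.5]]]' >/dev/null && python3 chf.py && python3 -m handwheel '[[[0,0,0,0,0,0.003,0.5],[0,0,0,0,0,0,0.5]]]' >/dev/null && python3 chf.py && python3 -m handwheel '[[[0,0,0,0,0,0.003,0.5],[0,0,0,0,0,0,0.5]]]' >/dev/null && python3 chf.py&& python3 -m handwheel '[[[0,0,0,0,0,0.003,0.5],[0,0,0,0,0,0,0.5]]]' >/dev/null && python3 chf.py
```

```text
t26.90 tcp [0.5502 0.1623 0.1726] yaw 76.97 tilt [-0.0015 -0.0001] F [ 0.3202 -0.3058 -1.5487] M [ 0.0124  0.0003 -0.0798] gap 0.704 gf 43.9 q6 0.32
t27.27 tcp [0.5505 0.1626 0.1673] yaw 76.99 tilt [-0.0001  0.    ] F [ 0.1795  0.5279 -1.1039] M [-0.0195 -0.0146  0.0242] gap 0.704 gf 43.9 q6 0.32
t27.52 tcp [0.5504 0.1626 0.1641] yaw 76.99 tilt [-0.0005 -0.    ] F [-0.6766 -0.2847 -1.6552] M [ 0.0326 -0.0105  0.0105] gap 0.703 gf 43.9 q6 0.32
t27.77 tcp [0.5504 0.1625 0.161 ] yaw 76.99 tilt [-0.0006 -0.    ] F [-1.0256 -0.0737 -2.1675] M [ 0.0416 -0.0208  0.0059] gap 0.703 gf 43.9 q6 0.32
t28.02 tcp [0.5504 0.1625 0.158 ] yaw 76.98 tilt [-0.0005 -0.    ] F [-0.3626 -0.9809 -2.0643] M [ 0.0292  0.0094 -0.0023] gap 0.702 gf 43.9 q6 0.32
```

```bash
python3 -m handwheel '[[[0,0,0,0,0,0.0015,0.5],[0,0,0,0,0,0,0.5]]]' >/dev/null && python3 chf.py&& python3 -m handwheel '[[[0,0,0,0,0,0.001,0.5],[0,0,0,0,0,0,0.5]]]' >/dev/null && python3 chf.py&& python3 -m handwheel '[[[0,0,0,0,0,0.001,0.5],[0,0,0,0,0,0,0.5]]]' >/dev/null && python3 chf.py
```

```text
t28.27 tcp [0.5505 0.1625 0.1567] yaw 76.99 tilt [-0.0002 -0.    ] F [-0.0543  0.0129 -1.5399] M [-0.0244  0.0057 -0.0559] gap 0.704 gf 43.9 q6 0.32
t28.52 tcp [0.5506 0.1626 0.1558] yaw 76.99 tilt [-0.0001 -0.    ] F [ 0.4697  1.0227 -2.1897] M [0.0403 0.0122 0.0548] gap 0.701 gf 43.9 q6 0.32
t28.77 tcp [0.5507 0.1626 0.155 ] yaw 76.99 tilt [0.0004 0.0001] F [-0.7466 -0.6976 -1.2395] M [ 0.0264  0.023  -0.0322] gap 0.702 gf 43.9 q6 0.32
```

```bash
python3 -m handwheel '[[[0,0,0,0,0,0.001,0.5],[0,0,0,0,0,0,0.5]]]' >/dev/null && python3 chf.py&& python3 -m handwheel '[[[0,0,0,0,0,0.001,0.5],[0,0,0,0,0,0,0.5]]]' >/dev/null && python3 chf.py&& python3 -m handwheel '[[[0,0,0,0,0,0.001,0.5],[0,0,0,0,0,0,0.5]]]' >/dev/null && python3 chf.py
```

```text
t29.02 tcp [0.5508 0.1626 0.1548] yaw 76.99 tilt [0.0006 0.0002] F [-0.937   1.2193  4.0152] M [-0.015   0.432  -0.0131] gap 0.700 gf 44.0 q6 0.32
t29.27 tcp [0.5508 0.1627 0.1548] yaw 76.99 tilt [0.001  0.0002] F [-2.0033 -0.1792 10.065 ] M [ 0.0015  0.7949 -0.0107] gap 0.704 gf 44.0 q6 0.32
```

The hopper is seated: contact came at TCP z 0.1548 against 0.1547 expected. Easing off, then releasing and withdrawing.

```bash
python3 -m handwheel '[[[0,0,0,0,0,-0.0015,0.5],[0,0,0,0,0,0,0.72],[0,0,0,0,0,0,0.8],[0,0,0,0,0,0,1],[0,0,0,0,0,0,1],[0,0,0,0,0,0,1]]]' >/dev/null; python3 chf.py; python3 -m handwheel '[[[0,0,0,0,0,-0.02,1],[0,0,0,0,0,-0.05,1],[0,0,0,0,0,-0.05,1],[0,0,0,0,0,0,1],[0,0,0,-0.05,0,0,1],[0,0,0,-0.06,0,0,1],[0,0,0,-0.06,0,0,1],[0,0,0,-0.06,0,0,1],[0,0,0,-0.06,0,0,1],[0,0,0,-0.06,0,0,1],[0,0,0,0,0,0,1],[0,0,0,0,0,0,1]]]' >/dev/null
python3 - <<'E'
from h import *
st();r=45
a=snapshot("top");b=snapshot("scene")
g=np.hstack([cv2.resize(i[v-r:v+r,u-r:u+r],(400,400),interpolation=cv2.INTER_CUBIC) for i,u,v in((a,211,185),(b,230,215))])
cv2.imwrite("pics/c6.png",g[...,::-1])
print(proj("top",[.5506,.1611,.202]),proj("scene",[.5506,.1611,.202]),proj("scene",[.5506,.1611,.134]))
E
```

```text
t30.02 tcp [0.5506 0.1626 0.1542] yaw 76.99 tilt [-0.0001  0.    ] F [ 0.8408 -0.5156 -0.8315] M [-0.0641  0.0246  0.0064] gap 1.001 gf 0.0 q6 0.32
t31.52 tcp [ 0.471  -0.1779  0.2733] yaw 76.92 tilt [-0.0019  0.002 ] F [-0.3985  0.5982  0.2992] M [-0.0027 -0.0238  0.0298] gap 1.000 gf 0.0 q6 -0.36
[204.9559 184.9202] [226.5136 209.9626] [229.2307 227.1902]
```

View pics/c6.png

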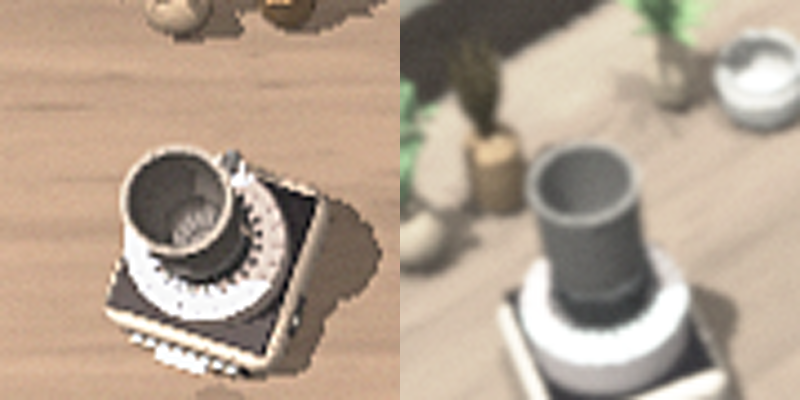

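The hopper stands upright in the collar: its rim is at about top(206,185) and scene(226,212), within about 2 px of where a fully home hopper should project. The arm is clear.

```bash
python3 -c "from station import *;print(sign_off())"
```

```text
the job is handed in; nothing more can be done
None
```

I felt the burrs just touch, backed the collar off to the fourth notch beyond the one where they part (about 4.4 clicks from touching, since touching lay nearly midway between notches), set the hopper fully home, and handed the job in at about 32 s with the arm clear.

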